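Find the gauge leaf that fits the screw

TASK

Try the thread-gauge leaves from the wooden rack, one by one, teeth down on top of the lead screw that lies in the steel support blocks, pressing gently, until you find the one that seats fully in the thread. Hang that leaf in the small metal holder and leave the other leaves hanging in the wooden rack; do not disturb the hammer or the tumbler.

Things in the scene. Friction and masses are not known exactly. Their poses are not given: they have to be found in the camera images.
- leaf_a_grip (a point): centre of the black grip tab (40 long x 12 thick x 34 high, mm) of one of three gauge leaves, alike but for tooth pitch; x along the leaf, z up. Below the tab: steel cross-bar 100 x 12 x 10 whose ends are hanging ears (underside at z -27), then a blade 56 long x 6 thick, 4.5 mm teeth on its lower edge (roots z -58.5, tips z -63), one tooth straight below this point. 0.16 kg
- leaf_b_grip (a point): the same point on another leaf, same sizes. The leaves' teeth repeat at 8, 10 and 12 mm, a different pitch on each; which leaf has which is not told. Tooth width is 0.25 pitch at the tip, 0.45 pitch at the root. The leaves start hanging in the rack in any order
- leaf_c_grip (a point): the same point on the third leaf, same sizes
- screw_a_top (a point): one of three level, fixed steel screws (44 mm over the crests, thread 120 mm long): point on top of the thread at crest height, mid-length, over the middle of a groove; x along the screw, z up. Pitch 8, 10 or 12 mm, different on each, not told. Grooves 5 mm deep, 0.6 pitch wide at the crests, repeat each pitch along x
- screw_b_top (a point): the same point on another screw. A matching leaf set along the screw with a tooth over a groove goes down until its tooth roots rest on the crests (grip centre 58.5 mm above this point); a wrong leaf stops with its tooth tips on the crests (62 to 63 mm above)
- screw_c_top (a point): the same point on the third screw. Which of the three lies in the steel blocks changes; the other two are spares
- test_place (a point): on the dark wooden screw cradle (150 x 205 mm, fixed): top of the screw that lies in the two steel support blocks, at crest height, mid-way between the blocks; x along the screws, y left, z up. That screw's own point may lie up to 12 mm off along x. The two spare screws lie on low light-wood blocks 80 and 140 mm away towards -y
- rack: fixed wooden leaf rack, origin on the bench under its centre, z up: two rails along its y, 250 mm long, 20 wide, clear gap 70, tops 60 mm above the bench. Leaves hang across them by their ears, blade down in the gap, leaf x along rack x, grip centre 87 mm above the bench; they start near y -80, 0 and +80 mm
- keep: small fixed metal holder for one leaf, empty at the start; origin on the bench under its centre, z up: two aluminium rails along its y, 76 mm long, 20 wide, clear gap 70, tops 60 mm above the bench. A leaf hangs across them by its ears, leaf x along holder x, grip centre 87 mm above the bench
- hammer_grip (a point): a hammer lying on the bench beyond the work (point on its handle): leave alone
- tumbler: a black drinks tumbler, 76 mm across, 185 mm tall, standing beyond the work, origin under its centre: leave alone
Not all that is in view belongs to the job. Leave any green or purple look-alike of the keep alone.

How it is judged:
By the outcome, as a careful person would: the job done as asked, in the order asked, and still so for the second after the job is handed in, with the robot touching nothing.
It also fails if it takes over 72 s, if anything falls off the work surface, if the arm or the gripper's body presses on something with over 40 N, if the wrist force passes 120 N, or if a joint passes its speed limit or range.

ROBOT

A 6-joint arm with a two-finger parallel gripper is mounted at the origin on the work surface. World frame = base frame: x ahead of the robot, y to its left, z up, the work surface at z = 0. Lengths are in m, angles in rad, forces in N, time in s.
With the tool pointing down it reaches from about 0.35 to 0.85 m from the base axis. Payload 8.1 kg.
Tool frame: the origin (TCP) lies at the very end of the fingers, on their centre line; the grasp point (between the pads) lies robot.tcp_to_grasp behind it (robot.tcp_to_grasp is the distance from the TCP to the grasp point, in m); z points along the fingers, y is the line along which they close (so a half turn about z gives the same grasp; the last joint's range is limited). The gripper opens to 93 mm and grips with 3 to 60 N. Pads are 15 mm wide; open, the fingers measure 128 mm over their backs; the gripper's body (75 mm by 188 mm) begins 65 mm behind the grasp point.
Start: joints at [-1.332, 0.13, 1.488, -0, 1.523, -0.085], TCP at [0.191, -0.569, 0.219] pointing down, gripper open.
Joint ranges: [-2.96, 2.96], [-0.89, 2.26], [0.02, 2.5], [-1.34, 4.48], [0, 2.73], [-2.66, 2.66]. Speed limits (rad/s): [2.39, 2.39, 2.79, 3.14, 3.14, 3.14].

INTERFACE

Orientations are given as a rotation vector (axis times angle).
In Python, from plant import robot gives the robot as it stands. The module is installed in compiled form; this text tells all that it offers.
- The arm moves only by the shell command python3 -m pendant 'ROWS' [FORCE]. ROWS is JSON, a list that holds one entry, the list of rows, each a list of 5 numbers: the opening, from 0 (shut) to 1 (fully open), then the shift along the tool's x, y, z in cm, then the turn about the tool's z in degrees. In form: [[[fingers, x, y, z, roll], ...]]. A call has 1 to 8 rows; each row shifts and turns the commanded pose from where the row before left it, along the tool's axes as they then stand; what a row does not reach is not made up. A row lasts 1/10 s, in which the tool goes at most 50 mm and 8.59 degrees, less where a joint would pass 70% of its speed; a pose out of reach is approached as far as the arm can. A call is refused whole if a number of a shift passes 5 or a number of a turn 8.59, either way. A call with a gripper value outside its range is refused whole. The fingers move at their own pace and stop on an object; FORCE is the grip in N (left out, the last holds). Time passes only in rows, so rows that do not move let the fingers close. It gives the time, the measured TCP pose, the force, the opening and the grip force at its end, in the units of the state.
- robot.read_state(): the state, without advancing time (a new reading comes with each control period).
- robot.read_camera(name): name is "scene" or "side" or "wrist"; returns a dict with "img" (384x512x3 uint8, blue, green, red), "K" (3x3 intrinsics, pixels), "pose" (4x4, takes a point from camera to world coordinates). Camera axes: x right, y up, looking along -z (the intrinsics and any distortion apply to the point x, -y, -z); pixel columns grow to the right and rows downward; lengths in m; the calibration is good to about 2 mm. The wrist camera is an equidistant fisheye: a pixel r from the principal point sees the ray r / f radians off the axis. A picture is of the moment at which its call begins. There is no depth.
- robot.close_job(): hands the job in; it is judged then, once.
The state is a dict: "t": time; "q": joint angles; "dq": joint speeds; "joint_torque": joint torques, N m; "tool_pos": TCP position; "orientation": TCP orientation; "force": force on the tool from outside, world axes, zero at the start; "wrist_torque": the same for the moment, N m; "opening": finger opening in m; "gripper_force": force on a finger pad.
Only numpy, scipy, OpenCV 4.12 (cv2) and the standard library are available. Lean on these libraries where they do the work, as an engineer would, in place of code of your own. Each camera call takes 0.05 s, during which the arm holds its last target. There are 200 camera calls.

## Working session

There is one attempt and no reset: what is moved stays moved. The work goes in short steps, Python scripts to look and compute and a shell command to move; the robot and the scene stay as the last step left them, time stands still between calls to the robot, and variables do not carry over. Pictures are saved under pics/ and viewed, at most 14 in all, crops included, and the job is handed in when it is done.

```bash
mkdir -p pics; cat > h.py <<'E'
import numpy as np, cv2
from plant import robot
from scipy.spatial.transform import Rotation as R
def ray(c,u,v,fish=False):
    K=c["K"];P=c["pose"]
    x=(u-K[0,2])/K[0,0];y=(v-K[1,2])/K[1,1]
    if fish:
        r=np.hypot(x,y);d=np.array([0,0,1.]) if r<1e-9 else np.array([x/r*np.sin(r),y/r*np.sin(r),np.cos(r)])
    else: d=np.array([x,y,1.])
    d=P[:3,:3]@np.array([d[0],-d[1],-d[2]])
    return P[:3,3],d
def onz(c,u,v,z,fish=False):
    o,d=ray(c,u,v,fish);return o+d*(z-o[2])/d[2]
def proj(c,p,fish=False):
    P=c["pose"];K=c["K"];q=P[:3,:3].T@(np.array(p)-P[:3,3]);q=np.array([q[0],-q[1],-q[2]])
    if fish:
        t=np.arctan2(np.hypot(q[0],q[1]),q[2]);s=t/max(np.hypot(q[0],q[1]),1e-9);return np.array([K[0,0]*q[0]*s+K[0,2],K[1,1]*q[1]*s+K[1,2]])
    return np.array([K[0,0]*q[0]/q[2]+K[0,2],K[1,1]*q[1]/q[2]+K[1,2]])
def tri(c1,p1,c2,p2,f1=False,f2=False):
    o1,d1=ray(c1,*p1,f1);o2,d2=ray(c2,*p2,f2)
    d1/=np.linalg.norm(d1);d2/=np.linalg.norm(d2)
    s=np.linalg.lstsq(np.c_[d1,-d2],o2-o1,rcond=None)[0]
    a=o1+s[0]*d1;b=o2+s[1]*d2;return (a+b)/2,np.linalg.norm(a-b)
E
python3 - <<'E'
from h import *
import pickle
d={}
for n in("scene","side","wrist"):
    c=robot.read_camera(n);d[n]=c;print(n,c["K"].round(1).tolist(),c["pose"].round(3).tolist())
pickle.dump(d,open("c0.pkl","wb"))
s=robot.read_state();print(s["t"],s["tool_pos"],s["orientation"],robot.tcp_to_grasp,s["opening"])
for n in d: cv2.imwrite(f"pics/{n}0.png",cv2.resize(d[n]["img"],(768,576),interpolation=cv2.INTER_CUBIC))
E
```

```text
scene [[485.8, 0.0, 261.6], [0.0, 485.8, 196.5], [0.0, 0.0, 1.0]] [[0.273, -0.57, 0.775, 1.566], [0.962, 0.172, -0.212, -0.279], [-0.013, 0.803, 0.595, 0.844], [0.0, 0.0, 0.0, 1.0]]
side [[473.4, 0.0, 248.6], [0.0, 473.4, 190.4], [0.0, 0.0, 1.0]] [[-0.934, 0.249, -0.256, 0.266], [-0.357, -0.646, 0.675, 0.789], [0.002, 0.722, 0.692, 0.919], [0.0, 0.0, 0.0, 1.0]]
wrist [[297.3, 0.0, 256.4], [0.0, 297.3, 195.7], [0.0, 0.0, 1.0]] [[0.318, 0.912, 0.258, 0.261], [-0.948, 0.307, 0.084, -0.544], [-0.003, -0.271, 0.963, 0.384], [0.0, 0.0, 0.0, 1.0]]
0.15 [ 0.19080257 -0.56841108  0.21782093] [-3.09912415e+00 -5.06115298e-01  1.65643719e-04] 0.0188 0.09273170904372967
```

View pics/scene0.png

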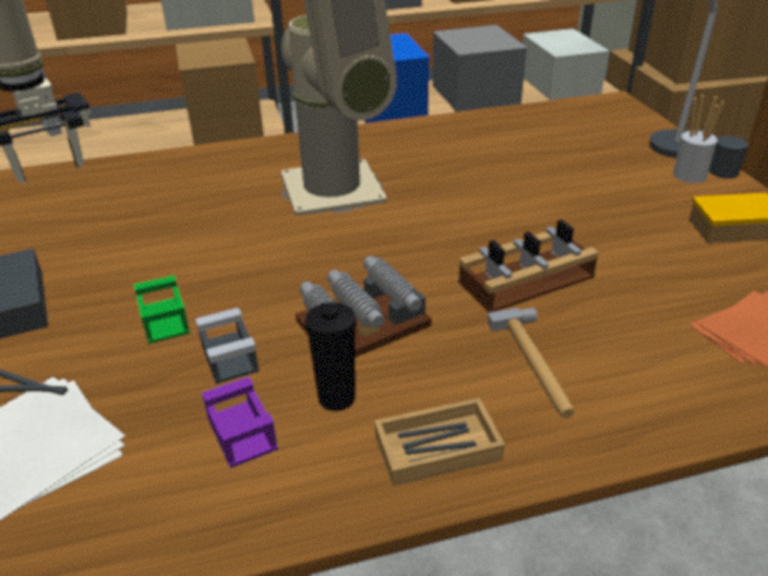

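View pics/side0.png

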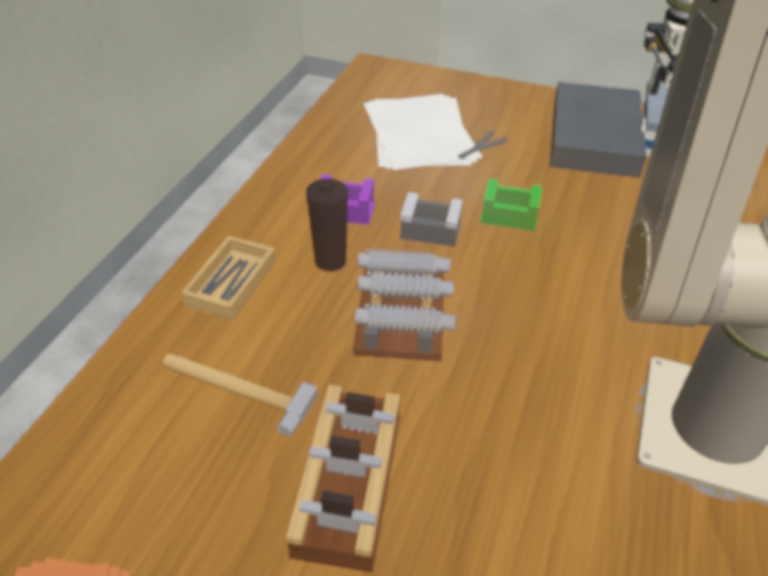

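View pics/wrist0.png

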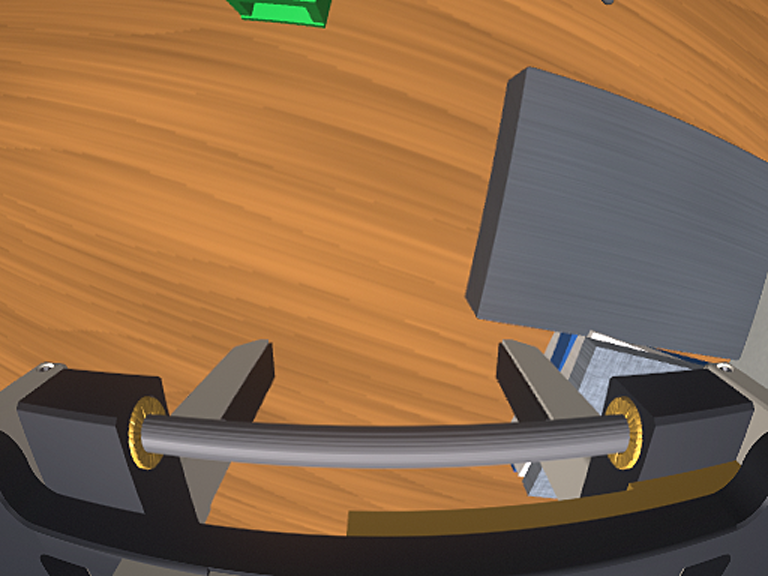

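The scene view shows the rack with three black tabs at (495,255), (530,245) and (565,232). The screw in the steel blocks is at (392,283), with the spares at (355,298) and (316,298). The metal keep is at (227,340), and its look-alikes are green (162,308) and purple (240,420). In the side view the tabs are at (360,405), (346,448) and (337,503), the steel-block screw is at (405,318) and the keep is at (431,218). The wrist view shows only the green look-alike and a grey box. My choices are the grey keep and the screw in the dark steel blocks nearest the rack.

```bash
python3 - <<'E'
from h import *
import pickle
d=pickle.load(open("c0.pkl","rb"))
S,D=d["scene"],d["side"]
def blobs(c,x0,y0,x1,y1,f,amin):
    im=c["img"][y0:y1,x0:x1].astype(int);m=f(im).astype(np.uint8)
    n,l,s,ce=cv2.connectedComponentsWithStats(m)
    return [(ce[i]+[x0,y0],s[i]) for i in range(1,n) if s[i][4]>=amin]
blk=lambda im:im.max(2)<62
for nm,c,b in(("scene",S,(315,140,400,190)),("side",D,(205,255,260,350))):
    print(nm,[(r[0].round(1).tolist(),r[1].tolist()) for r in blobs(c,*b,blk,15)])
a=cv2.resize(S["img"][135:215,190:400],(800,305),interpolation=cv2.INTER_CUBIC)
b=cv2.resize(D["img"][155:255,200:330],(390,300),interpolation=cv2.INTER_CUBIC)
e=cv2.resize(D["img"][250:380,180:280],(231,300),interpolation=cv2.INTER_CUBIC)
g=cv2.resize(D["img"][115:170,260:320],(179,164),interpolation=cv2.INTER_CUBIC)
o=np.zeros((606,800,3),np.uint8);o[:305]=a;o[306:,:390]=b;o[306:,390:621]=e;o[306:470,621:]=g
cv2.imwrite("pics/crop1.png",o[:600])
E
```

```text
scene [([375.7, 154.5], [56, 7, 11, 16, 122]), ([353.8, 162.9], [34, 15, 11, 16, 121]), ([330.2, 168.7], [10, 21, 12, 16, 125]), ([392.1, 177.5], [72, 34, 10, 10, 55])]
side [([224.1, 337.7], [11, 78, 18, 10, 112])]
```

View pics/crop1.png

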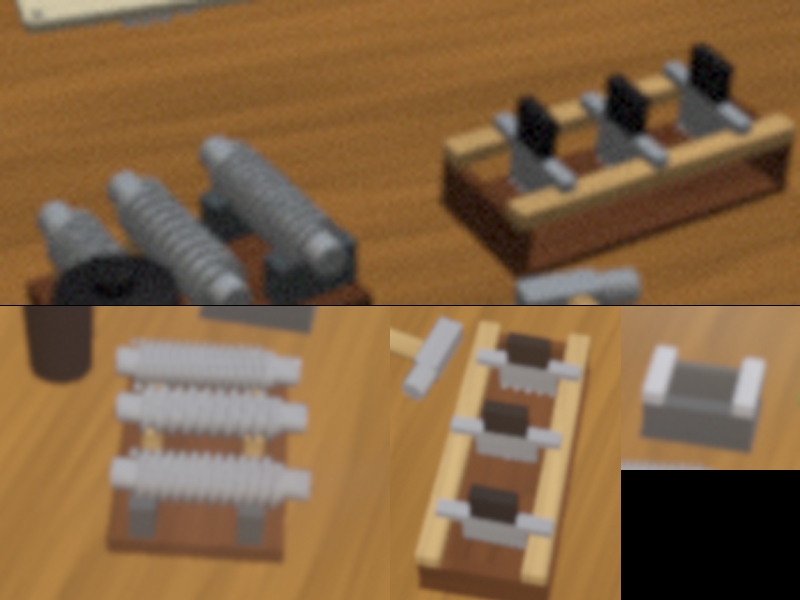

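The crop confirms the choice: three leaves in the wooden rack, the test screw on two dark steel blocks on the rack side, and the grey keep. Next I'll work out positions.

```bash
python3 - <<'E'
from h import *
import pickle
d=pickle.load(open("c0.pkl","rb"))
S,D=d["scene"],d["side"]
sp=[(330.2,168.7),(353.8,162.9),(375.7,154.5)]
dp=[(239.3,269.5),(229.8,299.8),(224.1,337.7)]
for a,b in zip(sp,dp): 
    t,e=tri(S,a,D,b);print("leaf",t.round(4),round(e,4),onz(S,*a,.087).round(4),onz(D,*b,.090).round(4))
E=lambda x,y:(180+(x-390)/2.31,250+(y-306)/2.31)
for a,b in(((482,354),(580,373)),((453,425),(560,439)),((437,508),(551,526))):
    p,q=onz(D,*E(*a),.07),onz(D,*E(*b),.07);print("ears",p.round(3),q.round(3),np.linalg.norm(p-q).round(3),"ang",np.degrees(np.arctan2(*(p-q)[[1,0]])).round(1))
s=lambda x,y:(190+x/3.81,135+y/3.81)
f=lambda x,y:(200+x/3,155+(y-306)/3)
p,e1=tri(S,s(207,150),D,f(307,486));q,e2=tri(S,s(328,254),D,f(114,473))
print("screw",p.round(4),e1,q.round(4),e2,"mid",((p+q)/2).round(4),"ang",np.degrees(np.arctan2(*(q-p)[[1,0]])).round(1))
k=lambda x,y:(260+(x-621)/2.98,115+(y-306)/2.98)
# keep rail-top corners: left rail (far L, near), right rail
for n,pt in dict(Lnear=(656,396),Lfar=(665,347),Rnear=(745,409),Rfar=(755,359)).items(): print(n,onz(D,*k(*pt),.06).round(4))
# rack rail corners
for n,pt in dict(Lf=(487,325),Rf=(580,337),Ln=(428,563),Rn=(535,583)).items(): print("rack",n,onz(D,*E(*pt),.06).round(4))
E
```

```text
leaf [0.5055 0.214  0.0848] 0.0001 [0.5085 0.2126 0.087 ] [0.504  0.2176 0.09  ]
leaf [0.4956 0.2913 0.0838] 0.0003 [0.5    0.2889 0.087 ] [0.4939 0.2951 0.09  ]
leaf [0.4728 0.3729 0.0837] 0.002 [0.4766 0.3695 0.087 ] [0.4717 0.3769 0.09  ]
ears [0.548 0.222 0.07 ] [0.454 0.21  0.07 ] 0.095 ang 7.8
ears [0.542 0.304 0.07 ] [0.447 0.283 0.07 ] 0.097 ang 12.5
ears [0.52  0.383 0.07 ] [0.424 0.364 0.07 ] 0.098 ang 11.3
screw [ 0.4275 -0.0171  0.0592] 0.003348062263266123 [0.5818 0.0306 0.0624] 0.0015936102365725362 mid [0.5046 0.0068 0.0608] ang 17.2
Lnear [ 0.5894 -0.2507  0.06  ]
Lfar [ 0.6068 -0.3298  0.06  ]
Rnear [ 0.5025 -0.2626  0.06  ]
Rfar [ 0.5157 -0.3433  0.06  ]
rack Lf [0.5612 0.1817 0.06  ]
rack Rf [0.4705 0.1626 0.06  ]
rack Ln [0.5092 0.426  0.06  ]
rack Rn [0.4205 0.4102 0.06  ]
```

```bash
cat >> h.py <<'E'
def yaw(s):
    x=R.from_rotvec(s["orientation"]).as_matrix()[:,0];return np.arctan2(x[1],x[0])
def go(x,y,z,yw=None):
    s=robot.read_state();M=R.from_rotvec(s["orientation"]).as_matrix();p=np.array(s["tool_pos"])
    d=M.T@(np.array([x,y,z])-p)*100
    r=0 if yw is None else np.degrees(yaw(s))-yw
    print("t %.2f pos %s yaw %.2f -> shift cm %s roll %.2f |d|/5=%.1f"%(s["t"],p.round(4),np.degrees(yaw(s)),d.round(2),r,np.linalg.norm(d)/5))
E
python3 -m pendant '[[[1,3.41,-3.14,-0.23,0],[1,3.41,-3.14,-0.23,0],[1,3.41,-3.14,-0.23,0],[1,3.41,-3.14,-0.23,0],[1,3.41,-3.14,-0.23,0],[1,3.41,-3.14,-0.23,0],[1,3.41,-3.14,-0.23,0]]]'
python3 -m pendant '[[[1,3.41,-3.14,-0.23,0],[1,3.41,-3.14,-0.23,0],[1,3.41,-3.14,-0.23,0],[1,3.41,-3.14,-0.23,0],[1,3.41,-3.14,-0.23,0],[1,3.41,-3.14,-0.23,0],[1,3.41,-3.14,-0.23,0],[1,0,0,0,0]]]'
python3 - <<'E'
from h import *
import pickle
c=robot.read_camera("wrist");pickle.dump(c,open("c1.pkl","wb"))
cv2.imwrite("pics/w1.png",cv2.resize(c["img"],(768,576),interpolation=cv2.INTER_CUBIC))
go(.505,.007,.25,17)
print(proj(c,(.5046,.0068,.083),True)*1.5)
E
```

```text
t: 0.85
tool_pos: [0.3477, -0.2827, 0.2347]
orientation: [-3.101, -0.506, -0.0]
force: [1.2, 1.0, -0.6]
opening: 0.0928
gripper_force: 0.0
t: 1.65
tool_pos: [0.505, 0.0046, 0.2506]
orientation: [-3.097, -0.514, -0.001]
force: [-0.3, -0.5, 0.4]
opening: 0.093
gripper_force: 0.0
t 1.70 pos [0.504  0.0023 0.2504] yaw 18.81 -> shift cm [ 0.24 -0.41  0.04] roll 1.81 |d|/5=0.1
[383.72116458 268.74464509]
```

View pics/w1.png

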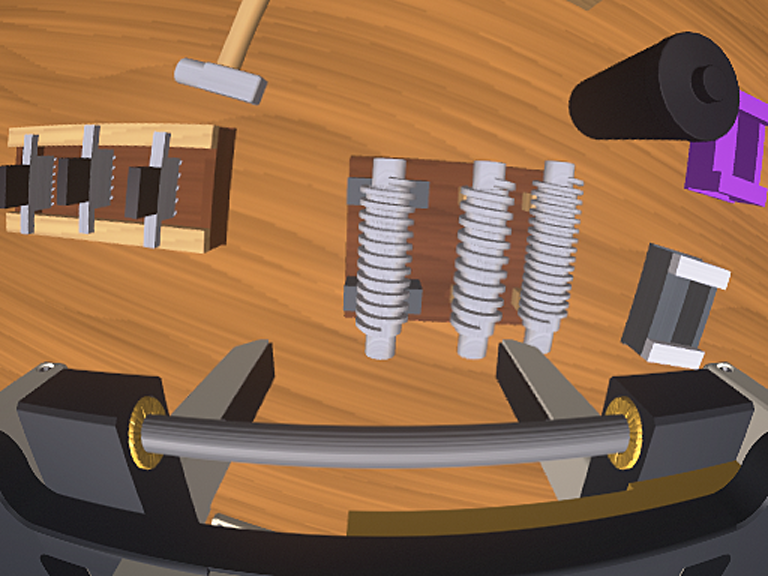

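The wrist view shows the test screw on the steel blocks, with its thread running from (388,180) to (380,330). The spares are to its right, and the keep is at (675,305). The rack is on the left, and the teeth are visible at (178,190), (112,180) and (52,180). Next I'll rectify the screw top plane and measure its pitch and groove phase.

```bash
cat >> h.py <<'E'
def rect(c,o,yw,z,xs,ys):
    # metric picture: rows = y', cols = x'
    cs,sn=np.cos(yw),np.sin(yw);X,Y=np.meshgrid(xs,ys)
    W=np.stack([o[0]+cs*X-sn*Y,o[1]+sn*X+cs*Y,np.full_like(X,z)],-1)
    P=c["pose"];K=c["K"];q=(W-P[:3,3])@P[:3,:3];a,b,w=q[...,0],-q[...,1],-q[...,2]
    h=np.hypot(a,b);s=np.arctan2(h,w)/np.maximum(h,1e-9)
    return cv2.remap(c["img"],(K[0,0]*a*s+K[0,2]).astype(np.float32),(K[1,1]*b*s+K[1,2]).astype(np.float32),cv2.INTER_CUBIC)
def pitchfit(x,p,ps):
    # best sinusoid: returns amp, pitch, position of darkest point nearest 0
    p=p-np.polyval(np.polyfit(x,p,3),x);best=(0,)
    for T in ps:
        A=np.c_[np.cos(2*np.pi*x/T),np.sin(2*np.pi*x/T)];k=np.linalg.lstsq(A,p,rcond=None)[0];a=np.hypot(*k)
        if a>best[0]: ph=(np.arctan2(k[1],k[0])+np.pi)*T/2/np.pi;best=(a,T,(ph+T/2)%T-T/2)
    return best
E
python3 - <<'E'
from h import *
import pickle
c=pickle.load(open("c1.pkl","rb"))
for px in((388,180),(380,330),(390,160),(380,352)): print(px,onz(c,px[0]/1.5,px[1]/1.5,.083,True).round(4))
a=onz(c,388/1.5,185/1.5,.083,True);b=onz(c,381/1.5,325/1.5,.083,True)
yw=np.arctan2(*(a-b)[[1,0]]);print("yaw",np.degrees(yw))
o=np.array([.5046,.0068]);xs=np.arange(-.08,.08,.00025);ys=np.arange(.04,-.16,-.00025)
im=rect(c,o,np.radians(17),.083,xs,ys);cv2.imwrite("pics/r1.png",im[:600])
g=cv2.cvtColor(im,cv2.COLOR_BGR2GRAY).astype(float)
# silhouette midline of test screw: bright pixels per column
for x in(-.045,-.03,-.015,0,.015,.03,.045):
    j=np.argmin(abs(xs-x));col=g[:320,j-15:j+15].mean(1);w=np.where(col>120)[0];print("x",x,"y' edges",(ys[w[0]]*1e3).round(1),(ys[w[-1]]*1e3).round(1))
m=abs(xs)<.045
for y in(-.006,-.003,0,.003,.006):
    i=np.argmin(abs(ys-y));p=g[i-4:i+5].mean(0);print("y'",y,np.round(pitchfit(xs[m]*1e3,p[m],np.arange(7,13.5,.05)),2))
E
```

```text
(388, 180) [0.5696 0.0256 0.083 ]
(380, 330) [ 0.4564 -0.0065  0.083 ]
(390, 160) [0.5842 0.0291 0.083 ]
(380, 352) [ 0.4383 -0.0126  0.083 ]
yaw 16.051543391478496
x -0.045 y' edges 40.0 -39.8
x -0.03 y' edges 40.0 -16.3
x -0.015 y' edges 40.0 -15.3
x 0 y' edges 40.0 -16.0
x 0.015 y' edges 40.0 -16.3
x 0.03 y' edges 40.0 -16.3
x 0.045 y' edges 40.0 -17.5
y' -0.006 [36.09  9.9   0.15]
y' -0.003 [39.29  9.95  0.56]
y' 0 [38.16  9.95  0.71]
y' 0.003 [37.99  9.95  0.88]
y' 0.006 [43.42  9.95  1.25]
```

View pics/r1.png

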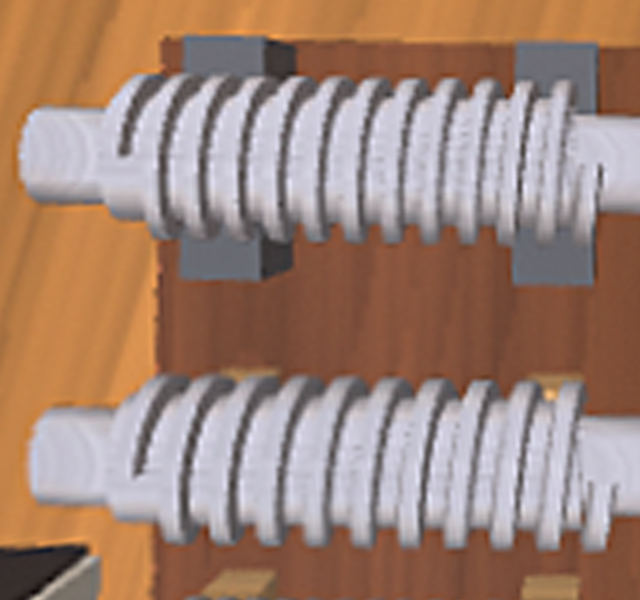

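The rectified view shows the test screw (top) with about 40 px per turn, a pitch of 10 mm, and the spare below it with about 12 mm. Next I'll check tooth pitch on the hanging leaves to choose which one to try first.

```bash
python3 - <<'E'
from h import *
import pickle
c=pickle.load(open("c1.pkl","rb"))
xs=np.arange(-.04,.04,.0005);ys=np.arange(.02,-.02,-.0005);m=abs(xs)<.024
for L in((.5055,.214),(.4956,.2913),(.4728,.3729)):
    g=cv2.cvtColor(rect(c,L,np.radians(11.5),.026,xs,ys),cv2.COLOR_BGR2GRAY).astype(float)
    r=sorted([(*np.round(pitchfit(xs[m]*1e3,g[i-1:i+2].mean(0)[m],np.arange(6.5,13.5,.1)),2),round(ys[i]*1e3,1)) for i in range(1,len(ys)-1)],reverse=True)
    print(L,r[:3])
go(.505,.214,.20,11.5)
E
```

```text
(0.5055, 0.214) [(np.float64(41.13), np.float64(12.1), np.float64(5.85), np.float64(-2.0)), (np.float64(40.08), np.float64(12.0), np.float64(5.94), np.float64(-2.5)), (np.float64(36.18), np.float64(12.1), np.float64(5.69), np.float64(-1.5))]
(0.4956, 0.2913) [(np.float64(53.71), np.float64(9.9), np.float64(-4.39), np.float64(-2.5)), (np.float64(53.32), np.float64(9.9), np.float64(-4.19), np.float64(-3.0)), (np.float64(48.57), np.float64(9.9), np.float64(-4.6), np.float64(-2.0))]
(0.4728, 0.3729) [(np.float64(54.94), np.float64(7.9), np.float64(-3.26), np.float64(-3.5)), (np.float64(53.63), np.float64(7.9), np.float64(-3.15), np.float64(-4.0)), (np.float64(52.57), np.float64(8.0), np.float64(-3.41), np.float64(-3.0))]
t 1.70 pos [0.504  0.0023 0.2504] yaw 18.81 -> shift cm [  6.92 -20.     5.05] roll 7.31 |d|/5=4.4
```

The leaf pitches read as about 12, 10 and 8 mm, so I'll try the middle one first and confirm it by seating.

```bash
python3 - <<'E'
from h import *
go(.495,.290,.16,11.5)
E
python3 -m pendant '[[[0.5,1.2,-4.2,1.4,1.2],[0.5,1.2,-4.2,1.4,1.2],[0.5,1.3,-4.2,1.4,1.2],[0.5,1.3,-4.2,1.4,1.2],[0.5,1.3,-4.2,1.4,1.2],[0.5,1.3,-4.2,1.4,1.2],[0.5,0,0,0,0]]]'
python3 - <<'E'
from h import *
go(.495,.290,.16,11.5)
E
```

```text
t 1.70 pos [0.504  0.0023 0.2504] yaw 18.81 -> shift cm [  8.43 -27.52   9.05] roll 7.31 |d|/5=6.0
t: 2.4
tool_pos: [0.5074, 0.2653, 0.1636]
orientation: [3.126, 0.314, -0.007]
force: [-0.2, -0.4, -0.4]
opening: 0.0474
gripper_force: 0.0
t 2.40 pos [0.5074 0.2653 0.1636] yaw 11.48 -> shift cm [-0.72 -2.66  0.37] roll -0.02 |d|/5=0.6
```

```bash
python3 -m pendant '[[[0.5,-0.7,-2.65,0.3,0],[0.5,0,0,0,0]]]' | grep pos
python3 - <<'E'
from h import *
import pickle
c=robot.read_camera("wrist");pickle.dump(c,open("c2.pkl","wb"))
im=cv2.resize(c["img"],(768,576),interpolation=cv2.INTER_CUBIC)
for p in((.4956,.2913,.104),): u=proj(c,p,True)*1.5;cv2.drawMarker(im,tuple(int(v) for v in u),(0,255,255),0,12)
cv2.imwrite("pics/w2.png",im);go(.495,.290,.16,11.5)
E
```

```text
tool_pos: [0.4961, 0.2877, 0.1632]
t 2.65 pos [0.4969 0.2866 0.1635] yaw 11.40 -> shift cm [-0.12 -0.37  0.35] roll -0.10 |d|/5=0.1
```

View pics/w2.png

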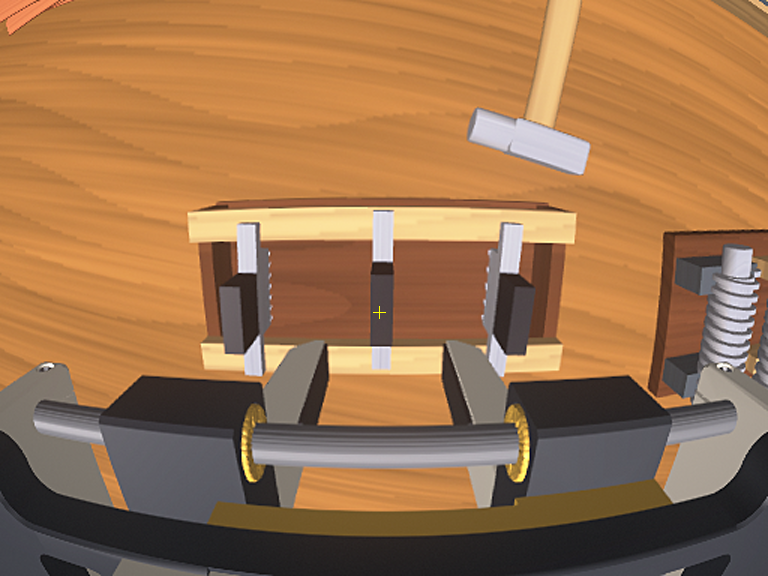

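The view shows the middle leaf tab between the fingers, with its top face from (371,274) to (393,346). The ears run from (384,211) to (381,368).

```bash
python3 - <<'E'
from h import *
import pickle
c=pickle.load(open("c2.pkl","rb"))
f=lambda u,v,z:onz(c,u/1.5,v/1.5,z,True)
p=f(382,310,.104);a=f(384,211,.07);b=f(381.5,368,.07)
print("tab",p.round(4),f(382,274,.104).round(4),f(382,346,.104).round(4),"ears",a.round(4),b.round(4),((a+b)/2).round(4),np.linalg.norm(a-b).round(4),np.degrees(np.arctan2(*(a-b)[[1,0]])))
go(p[0],p[1],.087-.0188,11.5)
E
```

```text
tab [0.4974 0.2904 0.104 ] [0.5166 0.2942 0.104 ] [0.4771 0.2863 0.104 ] ears [0.5458 0.2991 0.07  ] [0.4481 0.2811 0.07  ] [0.4969 0.2901 0.07  ] 0.0993 10.468525004537057
t 2.65 pos [0.4969 0.2866 0.1635] yaw 11.40 -> shift cm [ 0.13 -0.36  9.53] roll -0.10 |d|/5=1.9
```

```bash
python3 -m pendant '[[[0.5,0.1,-0.36,0,0.8],[0.5,0,0,4.5,0],[0.5,0,0,4,0],[0.5,0,0,1,0],[0.5,0,0,0,0]]]' | egrep 'pos|force'
python3 -m pendant '[[[0,0,0,0,0],[0,0,0,0,0],[0,0,0,0,0],[0,0,0,0,0],[0,0,0,0,0],[0,0,0,0,0]]]' 30
python3 - <<'E'
from h import *
go(.497,.2904,.0682,10.5)
E
```

```text
tool_pos: [0.4965, 0.2894, 0.0672]
force: [1.1, 0.3, 0.1]
gripper_force: 0.0
t: 3.75
tool_pos: [0.4979, 0.2913, 0.0696]
orientation: [-3.128, -0.289, -0.002]
force: [-0.7, -1.6, 4.6]
opening: 0.0118
gripper_force: 30.0
t 3.75 pos [0.4979 0.2913 0.0696] yaw 10.56 -> shift cm [-0.11  0.07  0.14] roll 0.06 |d|/5=0.0
```

```bash
python3 -m pendant '[[[0,0,0,-2,0],[0,0,0,-4,0],[0,0,0,-4,0],[0,0,0,-3,0],[0,0,0,0,0]]]' | egrep 'pos|force|opening'
python3 -m pendant '[[[0,-0.7,3.95,0,-0.86],[0,-0.7,3.95,0,-0.86],[0,-0.7,3.95,0,-0.86],[0,-0.7,3.95,0,-0.86],[0,-0.7,3.95,0,-0.86],[0,-0.7,3.95,0,-0.86],[0,-0.7,3.95,0,-0.86],[0,0,0,0,0]]]' | egrep 'pos|force|opening'
python3 - <<'E'
from h import *
go(.5123,.0091,.15,16.5)
E
```

```text
tool_pos: [0.5001, 0.2924, 0.2046]
force: [0.8, 0.7, -0.5]
opening: 0.0116
gripper_force: 30.0
tool_pos: [0.512, 0.0065, 0.1972]
force: [-0.6, 1.1, -1.2]
opening: 0.0118
gripper_force: 30.0
t 5.05 pos [0.512  0.0065 0.1972] yaw 16.34 -> shift cm [ 0.11 -0.24  4.72] roll -0.16 |d|/5=0.9
```

```bash
python3 -m pendant '[[[0,0.1,-0.24,3.2,0],[0,0,0,1.0,0],[0,0,0,0,0],[0,0,0,0,0]]]' | egrep 'pos|force|opening'
python3 - <<'E'
from h import *
import pickle
c=robot.read_camera("wrist");pickle.dump(c,open("c3.pkl","wb"))
s=robot.read_camera("scene");d=robot.read_camera("side");pickle.dump((s,d),open("c3s.pkl","wb"))
a=cv2.resize(c["img"][120:300,130:400],(800,533),interpolation=cv2.INTER_CUBIC)
cv2.imwrite("pics/w3.png",a)
go(.5123,.0091,.15,16.5)
E
```

```text
tool_pos: [0.5125, 0.014, 0.1567]
force: [1.1, 0.2, -1.3]
opening: 0.0115
gripper_force: 30.0
t 5.60 pos [0.5136 0.0137 0.1581] yaw 16.61 -> shift cm [-0.26  0.4   0.81] roll 0.11 |d|/5=0.2
```

View pics/w3.png

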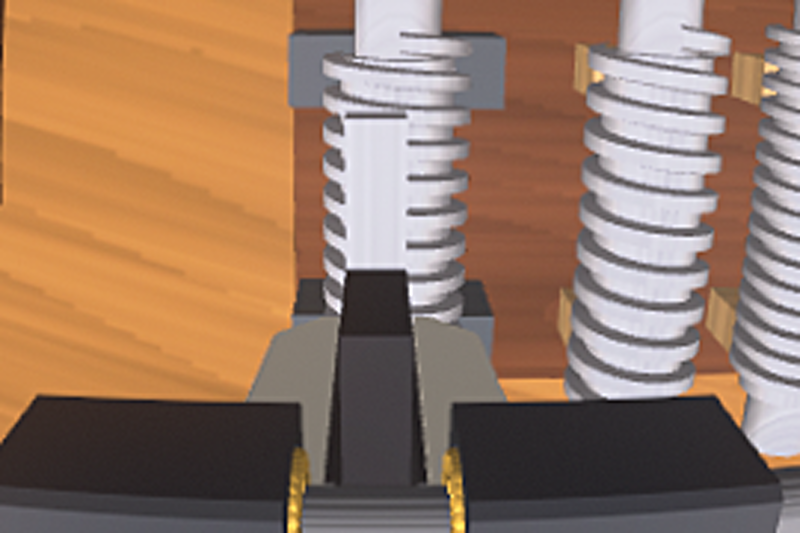

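The leaf is above the screw but about 6 mm to the left: the ear bar is at column 375 and the screw midline at about 396.

```bash
python3 - <<'E'
from h import *
import pickle
c=pickle.load(open("c3.pkl","rb"))
f=lambda u,v,z:onz(c,130+u*270/800,120+v*180/533,z,True)
s=robot.read_state();z=s["tool_pos"][2]
a=f(397.5,80,.064);b=f(395,300,.064)
A=f(376,116,z+.0188-.017);B=f(375.5,270,z+.0188+.017)
print("screw",a.round(4),b.round(4),np.degrees(np.arctan2(*(a-b)[[1,0]])),"bar end",A.round(4),"tab front top",B.round(4),np.degrees(np.arctan2(*(A-B)[[1,0]])))
yw=np.radians(16.5);n=np.array([-np.sin(yw),np.cos(yw)]);e=np.array([np.cos(yw),np.sin(yw)])
for p in(a,b,A,B,np.array(s["tool_pos"])): print((p[:2]-[.5046,.0068])@e,(p[:2]-[.5046,.0068])@n)
E
```

```text
screw [0.5578 0.0216 0.064 ] [0.4917 0.0023 0.064 ] 16.346830028968114 bar end [0.5598 0.0288 0.1599] tab front top [0.5419 0.0235 0.1939] 16.43907979269763
0.05520409075664971 -0.0008724228684166765
-0.013626379440408655 -0.0006884165361706754
0.05919104599183981 0.005442843369521385
0.04048792512960342 0.005462729623608192
0.010613160966789506 0.004071447054586444
```

```bash
python3 -m pendant '[[[0,0,0.62,1,0],[0,0,0,1.0,0],[0,0,0,0,0],[0,0,0,0,0]]]' | egrep 'pos|force'
for i in 1 2 3; do python3 -m pendant '[[[0,0,0,0.2,0],[0,0,0,0,0]]]' | egrep 'pos|^force'; done
```

```text
tool_pos: [0.5141, 0.0074, 0.1361]
force: [0.4, -0.3, -1.5]
gripper_force: 30.0
tool_pos: [0.5147, 0.0074, 0.1348]
force: [-0.1, -0.0, -0.6]
tool_pos: [0.5146, 0.0074, 0.1327]
force: [0.3, -0.0, -1.5]
tool_pos: [0.5145, 0.0074, 0.1306]
force: [0.0, 0.0, -1.6]
```

```bash

for i in 1 2 3; do python3 -m pendant '[[[0,0,0,0.1,0],[0,0,0,0,0]]]' | egrep 'pos|^force'; done
```

```text
tool_pos: [0.5146, 0.0074, 0.1297]
force: [-0.4, 0.7, -0.7]
tool_pos: [0.5148, 0.0074, 0.1296]
force: [-3.5, 0.4, 3.7]
tool_pos: [0.5149, 0.0074, 0.1295]
force: [-6.8, -0.6, 11.6]
```

Contact came at TCP z 0.1296, near the crest height, with a sideways push towards -x. I'll back off, shift to -x and try again.

```bash

python3 -m pendant '[[[0,0,0,-0.25,0],[0,-0.2,0,0,0],[0,0,0,0.1,0],[0,0,0,0.1,0],[0,0,0,0,0]]]' | egrep 'pos|^force'
for i in 1 2 ; do python3 -m pendant '[[[0,0,0,0.1,0],[0,0,0,0,0]]]' | egrep 'pos|^force'; done
```

```text
tool_pos: [0.5129, 0.0068, 0.1295]
force: [-4.9, 0.3, 10.2]
tool_pos: [0.5131, 0.0068, 0.1294]
force: [-7.8, 0.2, 16.9]
tool_pos: [0.5136, 0.0069, 0.1292]
force: [-9.3, 1.3, 22.4]
```

```bash

python3 -m pendant '[[[0,0,0,-0.45,0],[0,-0.2,0,0,0],[0,0,0,0.15,0],[0,0,0,0.1,0],[0,0,0,0,0]]]' | egrep 'pos|^force'
python3 -m pendant '[[[0,0,0,0.1,0],[0,0,0,0,0]]]' | egrep 'pos|^force'
```

```text
tool_pos: [0.5103, 0.0063, 0.1275]
force: [0.0, 0.0, -0.7]
tool_pos: [0.5106, 0.0063, 0.127]
force: [0.0, 0.8, -1.2]
```

```bash

for i in 1 2 3 ; do python3 -m pendant '[[[0,0,0,0.1,0],[0,0,0,0,0]]]' | egrep 'pos|^force'; done
```

```text
tool_pos: [0.5108, 0.0063, 0.1262]
force: [-0.9, 0.6, -1.1]
tool_pos: [0.5107, 0.0062, 0.1253]
force: [-1.1, -1.3, -0.8]
tool_pos: [0.5108, 0.0062, 0.1251]
force: [-4.5, -0.9, 5.9]
```

```bash

python3 -m pendant '[[[0,-0.05,0,0.1,0],[0,0,0,0.1,0],[0,0,0,0,0]]]' | egrep 'pos|^force'
python3 - <<'E'
from h import *
import pickle
d=robot.read_camera("side");w=robot.read_camera("wrist");pickle.dump((d,w),open("c4.pkl","wb"))
a=cv2.resize(d["img"][155:245,200:330],(800,554),interpolation=cv2.INTER_CUBIC)
cv2.imwrite("pics/s4.png",a)
go(.5536,-.2966,.20,10)
E
```

```text
tool_pos: [0.5108, 0.0062, 0.125]
force: [-10.7, -0.2, 18.6]
t 9.80 pos [0.5108 0.0062 0.125 ] yaw 16.58 -> shift cm [-4.53 30.24 -7.49] roll 6.58 |d|/5=6.3
```

View pics/s4.png

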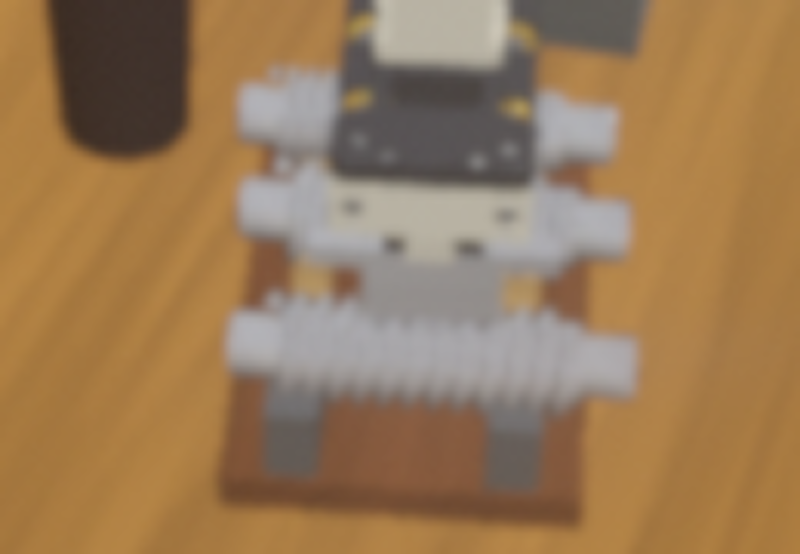

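The side view shows the blade seated in the middle of the test screw's thread, teeth engaged with no gap at (430,320). The stop is 4.5 mm below crest contact, so this leaf matches. Next is the keep.

```bash

python3 -m pendant '[[[0,0,0,-1,0],[0,0,0,-3,0],[0,0,0,-4,0],[0,0,0,-1,0],[0,0,0,0,0]]]' | egrep 'pos|force|opening'
python3 -m pendant '[[[0,-0.8,4.2,0,0.94],[0,-0.8,4.2,0,0.94],[0,-0.8,4.2,0,0.94],[0,-0.8,4.2,0,0.94],[0,-0.8,4.2,0,0.94],[0,-0.8,4.2,0,0.94],[0,-0.8,4.2,0,0.94],[0,0,0,0,0]]]' | egrep 'pos|force|opening'
python3 - <<'E'
from h import *
import pickle
go(.5536,-.2966,.20,10)
c=robot.read_camera("wrist");pickle.dump(c,open("c5.pkl","wb"))
cv2.imwrite("pics/w5.png",cv2.resize(c["img"],(768,576),interpolation=cv2.INTER_CUBIC))
c1=pickle.load(open("c1.pkl","rb"));print("tumbler base",onz(c1,605/1.5,100/1.5,0,True))
E
```

```text
tool_pos: [0.512, 0.006, 0.2147]
force: [0.5, 0.2, -1.6]
opening: 0.012
gripper_force: 30.0
tool_pos: [0.5239, -0.297, 0.2091]
force: [0.3, 0.6, -1.6]
opening: 0.012
gripper_force: 30.0
t 11.10 pos [ 0.5239 -0.297   0.2091] yaw 9.69 -> shift cm [2.94 0.46 0.9 ] roll -0.31 |d|/5=0.6
tumbler base [ 0.72446443 -0.1503569   0.        ]
```

View pics/w5.png

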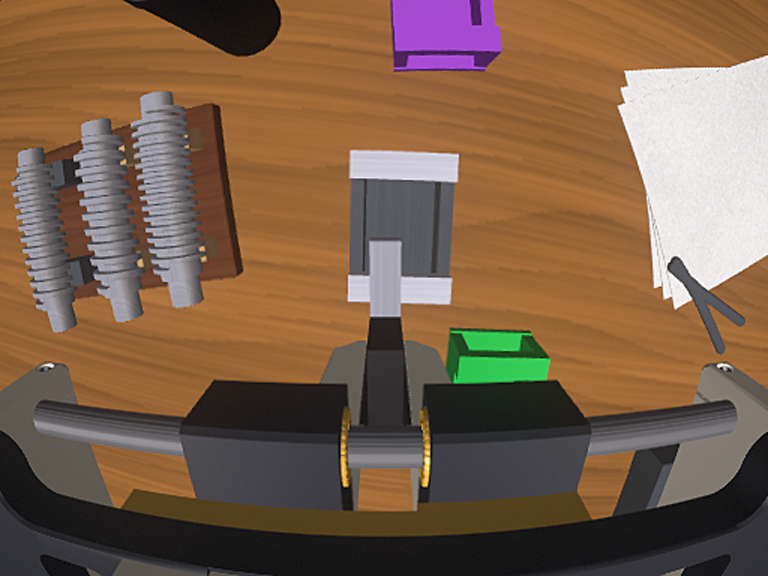

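The view shows the empty grey keep ahead. Its far rail top is (350,150)–(458,182) and its near rail top is (348,276)–(450,304). The leaf bar end is at (385,241).

```bash
python3 - <<'E'
from h import *
import pickle
c=pickle.load(open("c5.pkl","rb"))
f=lambda u,v,z:onz(c,u/1.5,v/1.5,z,True)
z=robot.read_state()["tool_pos"][2]
P=[f(*p,.06) for p in((350,150),(459,154),(451,304),(348,303))]
for p in P:print(p.round(4))
o=np.mean(P,0);e=(P[0]+P[1]-P[2]-P[3])/2;n=(P[0]+P[3]-P[1]-P[2])/2
print("keep",o.round(4),"len",np.linalg.norm(e),np.linalg.norm(n),"yaw",np.degrees(np.arctan2(e[1],e[0])),np.degrees(np.arctan2(-n[0],n[1])))
A=f(385.5,241,z+.0018);B=f(385.5,317,z+.0358);print("bar end",A.round(4),"tab front",B.round(4),"yaw",np.degrees(np.arctan2(*(A-B)[[1,0]])))
y=np.radians(np.degrees(yaw(robot.read_state())));print("leaf ctr from bar",(A[:2]-.05*np.array([np.cos(y),np.sin(y)])).round(4),"from tab",(B[:2]-.02*np.array([np.cos(y),np.sin(y)])).round(4))
go(o[0],o[1],.12,9.5)
E
```

```text
[ 0.6072 -0.2571  0.06  ]
[ 0.618  -0.3326  0.06  ]
[ 0.5093 -0.3484  0.06  ]
[ 0.4971 -0.2728  0.06  ]
keep [ 0.5579 -0.3027  0.06  ] len 0.11052556366395926 0.07639347944839542 yaw 8.212176155784785 8.613707701320196
bar end [ 0.5715 -0.2883  0.211 ] tab front [ 0.5537 -0.2914  0.245 ] yaw 9.764222495005434
leaf ctr from bar [ 0.5223 -0.2968] from tab [ 0.534  -0.2948]
t 11.15 pos [ 0.5243 -0.2944  0.2092] yaw 9.78 -> shift cm [3.2  1.41 8.91] roll 0.28 |d|/5=1.9
```

```bash

python3 -m pendant '[[[0,1.65,0.7,2.5,0.7],[0,1.65,0.7,3.0,0.7],[0,0,0,2.5,0],[0,0,0,0.5,0],[0,0,0,0,0],[0,0,0,0,0]]]' | egrep 'pos|force|opening'
python3 - <<'E'
from h import *
import pickle
c=robot.read_camera("wrist");pickle.dump(c,open("c6.pkl","wb"))
cv2.imwrite("pics/w6.png",cv2.resize(c["img"][80:300,160:380],(600,600),interpolation=cv2.INTER_CUBIC))
go(.5579,-.3027,.0685,8.4)
E
```

```text
tool_pos: [0.5612, -0.3006, 0.1285]
force: [0.1, -0.1, -0.7]
opening: 0.0116
gripper_force: 30.0
t 11.80 pos [ 0.5615 -0.301   0.1293] yaw 8.62 -> shift cm [-0.4   0.1   6.08] roll 0.22 |d|/5=1.2
```

View pics/w6.png

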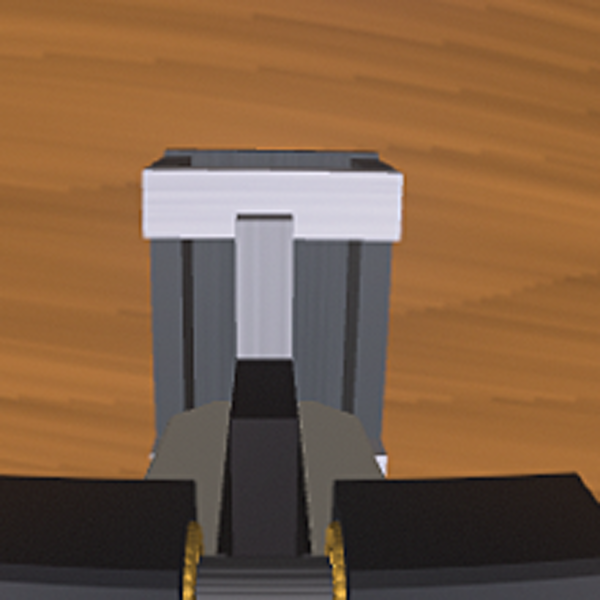

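The leaf bar end at (265,216) is over the far rail, whose inner edge is row 239 and outer edge row 170. The rail's mid column is 272.

```bash
python3 - <<'E'
from h import *
import pickle
c=pickle.load(open("c6.pkl","rb"))
k=220/600
f=lambda u,v,z:onz(c,160+u*k,80+v*k,z,True)
y=np.radians(8.6);e=np.array([np.cos(y),np.sin(y)]);n=np.array([-e[1],e[0]])
A=f(265,216,.1295+.0018)[:2];O=f(273,170,.06)[:2];I=f(272,239,.06)[:2]
ctr=(O+I)/2-.045*e;leaf=A-.05*e
print("rail width",(O-I)@e,"keep",ctr.round(4),"leaf",leaf.round(4),"move x,y' mm",((ctr-leaf)@e*1e3).round(1),((ctr-leaf)@n*1e3).round(1))
E
```

```text
rail width 0.020354671868441133 keep [ 0.5582 -0.3029] leaf [ 0.5604 -0.3002] move x,y' mm -2.5 -2.3
```

```bash

python3 -m pendant '[[[0,-0.25,0.23,0,0],[0,0,0,2.5,0],[0,0,0,2,0],[0,0,0,1,0],[0,0,0,0,0],[0,0,0,0,0]]]' | egrep 'pos|^force'
for i in 1 2 3; do python3 -m pendant '[[[0,0,0,0.15,0],[0,0,0,0,0]]]' | egrep 'pos|^force'; done
```

```text
tool_pos: [0.559, -0.304, 0.0735]
force: [-0.9, -0.1, -1.1]
tool_pos: [0.5592, -0.3039, 0.0719]
force: [-0.3, -0.6, -1.7]
tool_pos: [0.559, -0.3038, 0.0699]
force: [0.6, 0.6, -0.2]
tool_pos: [0.5591, -0.304, 0.0695]
force: [-3.1, 1.4, 8.7]
```

Contact is on the rails at the expected height (grip about 0.088). I'll ease off slightly, release, retreat and check.

```bash

python3 -m pendant '[[[0,0,0,-0.08,0],[0.15,0,0,0,0],[0.4,0,0,0,0],[0.4,0,0,0,0],[0.4,0,0,0,0]]]' | egrep 'pos|force|opening'
python3 -m pendant '[[[0.4,0,0,-2,0],[0.4,0,0,-4,0],[0.4,0,0,-4,0],[0.4,0,0,-2,0],[0.4,-3,0,-2,0],[0.4,0,0,0,0],[0.4,0,0,0,0]]]' | egrep 'pos|force|opening'
python3 - <<'E'
from h import *
c=robot.read_camera("wrist");s=robot.read_camera("scene");d=robot.read_camera("side")
o=np.zeros((600,800,3),np.uint8)
o[:300,:400]=cv2.resize(c["img"],(400,300));o[:300,400:]=cv2.resize(s["img"][140:260,110:290],(400,300),interpolation=cv2.INTER_CUBIC)
o[300:,:400]=cv2.resize(s["img"][135:240,190:400],(400,300),interpolation=cv2.INTER_CUBIC);o[300:,400:]=cv2.resize(d["img"][100:385,110:370],(400,300),interpolation=cv2.INTER_CUBIC)
cv2.imwrite("pics/f.png",o);print(robot.read_state()["t"])
E
```

```text
tool_pos: [0.5584, -0.3034, 0.0683]
force: [0.1, 0.3, -0.9]
opening: 0.033
gripper_force: 0.0
tool_pos: [0.5291, -0.3083, 0.2091]
force: [0.3, 0.1, -0.6]
opening: 0.037
gripper_force: 0.0
14.35
```

View pics/f.png

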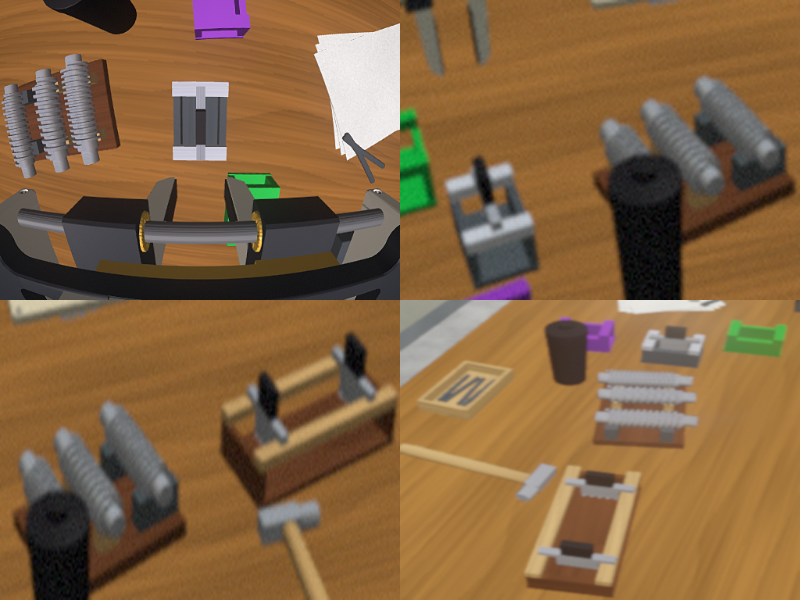

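The final views show the leaf hanging across both keep rails (wrist crop (200,120)). The other two leaves are still in the rack, and the hammer and tumbler have not moved.

```bash
python3 -c "
from plant import robot
print(robot.close_job())"
```

```text
the job is handed in; nothing more can be done
None
```

The middle leaf (10 mm pitch) seated fully in the test screw, stopping 4.5 mm below crest contact, and now hangs in the metal holder; I tried only that one, since the camera showed 12 and 8 mm teeth on the other two, which stay in the rack, and the job was handed in at about 14 s.

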